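# Vent the test block, then draw its probe and hold it upright over the inspection mirror

## Task

Vent the aluminium test block by pulling its red slide knob out as far as it goes and then pushing it fully home again. After that, draw the yellow-headed probe out of its sloping well and hold it upright, tip down, with the tip roughly 10 cm above the middle of the round inspection mirror. Finish while still holding it there in the gripper, and leave the grey-headed plug, cardboard tube, amber jar and steel scoop as they are.

Things in the scene. Friction and masses are not known exactly. Their poses are not given: they have to be found in the camera images.
- vent (a joint): Travel in m of the red slide knob of the vent valve: 0 = fully home, 0.030 = fully out at its stop; it may start up to 0.006 out. It slides level, out along the block's own -x (roughly to the robot's right, its -y), with about 3 N of friction, and stays where it is left.
- knob (a point): Centre of the red knob, a disc 30 mm across, 18 mm thick, axis along the slide, 80 mm above the bench; moves with it. Its +x is the push-home direction, -x out; z up. A 10 mm stem behind it enters the dark valve housing (50 mm wide), whose face is 35 mm from the knob's centre when home and whose top is 5 mm above the knob's axis. Clear all round: pinch it from above.
- face (a point): Middle of the fixed aluminium block's sloping face (110 mm along slope, 170 mm wide along y), 106 mm above the bench. z: outward normal, leaning 35 deg from vertical to the robot's right; y: level, towards the valve and the robot. Square blind wells 20 mm wide, 60 mm deep run along -z at y = -42.5 and +42.5 mm; the probe sits in either, the plug in the other.
- probe_grip (a point): Centre of the probe's yellow head, a cylinder 26 mm in diameter, 55 mm long (27.5 mm either way), 30 mm out from the block's face. About 160 g. z runs along the probe from tip to head. Below the head a steel shaft, 18 mm in diameter, 63 mm long, sits in the well with 1 mm play. It draws straight out along z (over 60 mm to clear) against only weight and light friction.
- probe_tip (a point): Centre of the probe's lower end (chamfered), 90.5 mm below probe_grip along the probe's axis. z runs from tip to head.
- plug_grip (a point): Centre of the grey head of the plug, of the same shape and size as the probe, in the other well: to be left alone.
- mirror_top (a point): Middle of the round inspection mirror's top surface, 13 mm above the bench; mirror with rim 104 mm in diameter, fixed flat on a black mat 170 x 150 mm. z up.
- tube_mid (a point): Middle of a cardboard tube standing upright, 44 mm in diameter, 130 mm high: leave alone.
- jar_mid (a point): Middle of a closed amber glass jar with a white cap standing upright, 60 mm in diameter, 88 mm high: leave alone.
- scoop: Flat double-ended steel lab scoop lying along its x axis, 200 mm long, 12 mm wide, 4 mm thick, origin at its middle on the bench: leave alone.
Mind the look-alikes: they are no part of the job. Of the things like the part that bears probe_grip, leave any that is pink; of the rest the larger one is meant. Of the things that look like the part that bears mirror_top, take the one that is nearest to the robot's base at the start.

How it is judged (in metres and radians):
On the way, in this order (a step that is already met when the one before it is completed fails the run):
1. the red knob is pulled out to its stop (at least 26 of 30 mm) (value of joint vent above 0.026 m), for 0.1 s.
2. the red knob is pushed home again (within 3 mm) (value of joint vent below 0.003 m), for 0.2 s.
3. the probe is drawn fully out of its well (z of probe_tip in the frame of face above 0.005 m), for 0.1 s.
At the end, for the whole second after the job is handed in: The knob is home (within 4 mm); the probe is held still in the fingers, upright with its tip down (within 0.17 rad of vertical), its tip within 25 mm sideways of the mirror's middle and 70 to 160 mm above the bench, not resting on the block or the mirror (value of joint vent below 0.004 m and angle between probe_tip's own z axis and vertical below 0.17 rad and horizontal distance between probe_tip and mirror_top below 0.025 m and height (world z) of probe_tip between 0.07 and 0.16 m and contact force between probe and the fingers above 1 N and linear speed of probe below 0.03 m/s and contact force between probe and block below 0.2 N and contact force between probe and mirror below 0.2 N); the arm keeps its last pose, push and grip.
It fails at once if the grey plug is shifted more than 15 mm (distance of plug_grip from where it was at the start of the episode above 0.015 m).
It fails at once if the cardboard tube is shifted more than 20 mm or tipped (distance of tube_mid from where it was at the start of the episode above 0.02 m).
It fails at once if the jar is shifted more than 20 mm or tipped (distance of jar_mid from where it was at the start of the episode above 0.02 m).
It fails at once if the scoop is shifted more than 20 mm (distance of scoop from where it was at the start of the episode above 0.02 m).
It also fails if it takes over 51 s, if anything falls off the work surface, if the arm or the gripper's body presses on something with over 40 N, if the wrist force passes 120 N, or if a joint passes its speed limit or range.

## Robot

A 6-joint arm with a two-finger parallel gripper is mounted at the origin on the work surface. World frame = base frame: x ahead of the robot, y to its left, z up, the work surface at z = 0. Lengths are in mm, angles in rad, forces in N, time in s.
With the tool pointing down it reaches from about 300 to 875 mm from the base axis. Payload 4.2 kg.
Tool frame: the origin (TCP) lies midway between the tips of the shut fingers; the grasp point (between the pads) lies 19 mm behind it; z points along the fingers, y is the direction in which the jaws open and shut (so a half turn about z gives the same grasp; the last joint's range is limited). The gripper opens to 85 mm and grips with 20 to 120 N. Pads are 22 mm wide; open, the fingers measure 114 mm over their backs; the gripper's body (76 mm by 85 mm) begins 54 mm behind the grasp point. The pads swing forward as they close: fully open they stand 13 mm farther back than shut.
Start: joints at [-1.226, 0.32, 1.565, -0, 1.257, -0.02], TCP at [205.142, -537.176, 231.338] pointing down, gripper open.
Joint ranges: [-3.11, 3.11], [-0.84, 2.01], [0.21, 2.61], [-1.34, 4.49], [0.05, 2.63], [-2.56, 2.56]. Speed limits (rad/s): [2.57, 2.57, 3.14, 3.14, 3.14, 3.14].

## Interface

Orientations are given as a rotation vector (axis times angle).
In Python, from station import env gives the robot as it stands. The module is installed in compiled form; this text tells all that it offers.
- The arm moves only by the shell command python3 -m inch 'ROWS' [FORCE]. ROWS is JSON, a list of rows, each a list of 7 numbers: the opening, from -1 (shut) to 1 (fully open), then the shift along the tool's x, y, z each as a share of 0.3 m, from -1 to 1, then the turn, a rotation vector about the tool's x, y, z each as a share of 120 degrees, from -1 to 1. A call has 1 to 20 rows; each row is the pose to reach, as a shift and turn from the pose commanded when the call began, along the tool's axes at that moment; what a row does not reach only later rows make up. A row lasts 1/8 s, in which the tool goes at most 62.5 mm and 10.7 degrees, less where a joint would pass 70% of its speed; a pose out of reach is approached as far as the arm can. A call with a number of a shift or a turn outside -1 to 1 is refused whole. A call with a gripper value outside its range is refused whole. The fingers move at their own pace and stop on an object; FORCE is the grip in N (left out, the last holds). Time passes only in rows, so rows that repeat a pose let the fingers close. It gives the time, the measured TCP pose, the force and the opening at its end, in the units of the state.
- env.observe(): the state, without advancing time (a new reading comes with each control period).
- env.grab_frame(name): name is "scene" or "top"; returns a dict with "pixels" (420x560x3 uint8, red, green, blue), "depth" (420x560 float32, mm along the optical axis (not along the pixel's ray), 0 where there is no reading), "fx", "fy", "cx", "cy" (pixels), "distortion" ([k1, k2, p1, p2, k3] as OpenCV has them; the pictures are not rectified), "cam_to_world" (4x4, takes a point from camera to world coordinates). Camera axes: x right, y down, z forward; pixel columns grow to the right and rows downward; lengths in mm; the calibration is good to about 2 mm. A picture is of the moment at which its call begins.
- env.close_job(): hands the job in, once; it reports no verdict.
Trained networks look in a picture, given as the dict that the camera call returned (one of the last four; its "shot" number tells which), for a name from the list of things; names that differ only in an ending like _2 or _b are one class to them, and where a whole thing is asked for, a point or a joint stands for the part that bears it (a point fixed in the world has none). Each returns a list of dicts, best first, with "score" (0 to 1); they miss things now and then, are a little off and sometimes report something else, mostly with a low value. They report only what shows in the picture. A call takes as long as a camera call. They do not tell look-alikes from the thing itself.
- env.spot_in(picture, query): "centre" ([x, y, z] in mm, in world coordinates, good to about 4 mm: the middle of the surface that is visible of it).
- env.pinpoint(picture, query): "centre" ([x, y, z] in mm, in world coordinates, good to about 4 mm: a listed point, or the origin of a listed thing).
The state is a dict: "clock": time; "joint_positions": joint angles; "qvel": joint speeds; "joint_efforts": joint torques, N m; "eef_pos": TCP position; "orientation": TCP orientation; "ft_force": force on the tool from outside, world axes, zero at the start; "ft_torque": the same for the moment, N m; "gripper_width": opening from 0.0 (shut) to 1.0 (fully open).
Only numpy, scipy, OpenCV 4.12 (cv2) and the standard library are available. Lean on these libraries where they do the work, as an engineer would, in place of code of your own. Each camera call takes 0.05 s, during which the arm holds its last target.

## Working session

There is one attempt and no reset: what is moved stays moved. The work goes in short steps, Python scripts to look and compute and a shell command to move; the robot and the scene stay as the last step left them, time stands still between calls to the robot, and variables do not carry over. Pictures are saved under pics/ and viewed, and the job is handed in when it is done.

```bash
mkdir -p pics; ls; python3 - <<'E'
from station import env
import cv2,numpy as np,pickle
print(env.observe())
for n in ("scene","top"):
    f=env.grab_frame(n); cv2.imwrite(f"pics/{n}0.png",f["pixels"][:,:,::-1]); pickle.dump(f,open(n+"0.pkl","wb"))
    print(n,f["fx"],f["cx"],f["cy"],f["distortion"],np.round(f["cam_to_world"],3).tolist())
    for q in ("knob","face","probe_grip","probe_tip","plug_grip","mirror_top","tube_mid","jar_mid","scoop"):
        print(q,[(np.round(r["centre"]).tolist(),round(r["score"],2)) for r in env.pinpoint(f,q)])
E
```

```text
pics
{'clock': 0.0, 'joint_positions': array([-1.22596146e+00,  3.20290926e-01,  1.56569494e+00, -3.83500952e-06,
        1.25736842e+00, -1.99861637e-02]), 'qvel': array([ 0.00129162, -0.00093509,  0.00078465,  0.00053727,  0.00061399,
        0.00029732]), 'joint_efforts': array([ 1.30920798e-04, -4.15531254e+01, -2.34161443e+01,  4.97593945e-06,
        8.42143781e-03,  1.82440516e-05]), 'eef_pos': array([ 204.99581979, -536.70707354,  230.47662863]), 'orientation': array([-3.08776198e+00, -5.69573437e-01,  4.52883305e-04]), 'ft_force': array([ 0.58484962, -0.58032432,  0.02769732]), 'ft_torque': array([ 0.02576626,  0.09326572, -0.01925791]), 'gripper_width': 0.9982272211294195}
scene 409.5856126665971 278.16666070747806 215.87148715584587 [0.0313507 0.        0.        0.        0.       ] [[-0.87, 0.265, -0.416, 1078.998], [0.493, 0.495, -0.716, 747.38], [0.016, -0.828, -0.561, 782.544], [0.0, 0.0, 0.0, 1.0]]
knob [([517.0, 43.0, 82.0], 0.4)]
face [([656.0, 103.0, 109.0], 0.61)]
probe_grip [([610.0, 90.0, 127.0], 0.8), ([676.0, 282.0, 8.0], 0.74), ([412.0, 262.0, 12.0], 0.53)]

[... 371 characters left out ...]
 0.         0.         0.         0.        ] [[-0.011, -0.98, 0.197, 320.466], [-1.0, 0.014, 0.015, -94.469], [-0.018, -0.196, -0.98, 1482.191], [0.0, 0.0, 0.0, 1.0]]
knob [([516.0, 39.0, 80.0], 0.48)]
face [([610.0, 88.0, 127.0], 0.68), ([655.0, 111.0, 109.0], 0.61)]
probe_grip [([675.0, 281.0, 7.0], 0.69), ([610.0, 87.0, 128.0], 0.55), ([415.0, 263.0, 14.0], 0.46)]
probe_tip [([629.0, 324.0, 8.0], 0.69), ([502.0, 291.0, 11.0], 0.61), ([699.0, 81.0, 132.0], 0.46)]
plug_grip [([698.0, 83.0, 130.0], 0.52)]
mirror_top [([472.0, -301.0, 13.0], 0.83), ([546.0, -584.0, 13.0], 0.6)]
tube_mid [([666.0, -329.0, 66.0], 0.66)]
jar_mid [([747.0, -203.0, 44.0], 0.9)]
scoop [([553.0, 419.0, 1.0], 0.43)]
```

View pics/scene0.png

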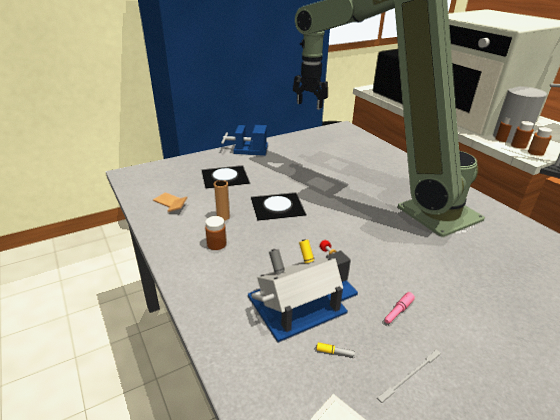

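View pics/top0.png

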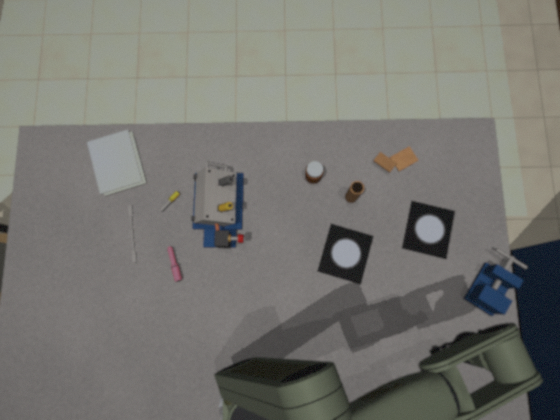

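```bash
python3 - <<'E'
import cv2,pickle
f=pickle.load(open("scene0.pkl","rb"));p=f["pixels"][:,:,::-1]
c=p[210:400,200:440]; cv2.imwrite("pics/c1.png",cv2.resize(c,None,fx=3.1,fy=3.1,interpolation=2))
f=pickle.load(open("top0.pkl","rb"));p=f["pixels"][:,:,::-1]
c=p[40:190,40:260]; cv2.imwrite("pics/c2.png",cv2.resize(c,None,fx=3.6,fy=3.6,interpolation=2))
E
```

```text
(no output)
```

View pics/c1.png

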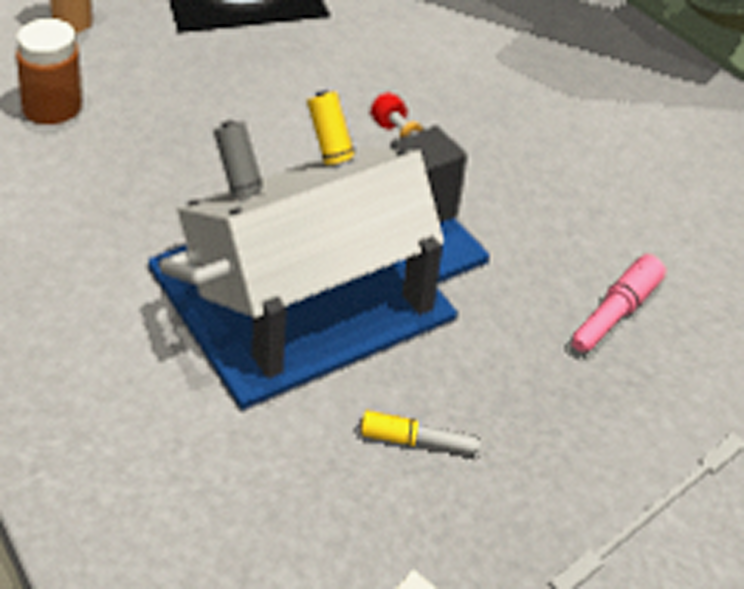

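View pics/c2.png

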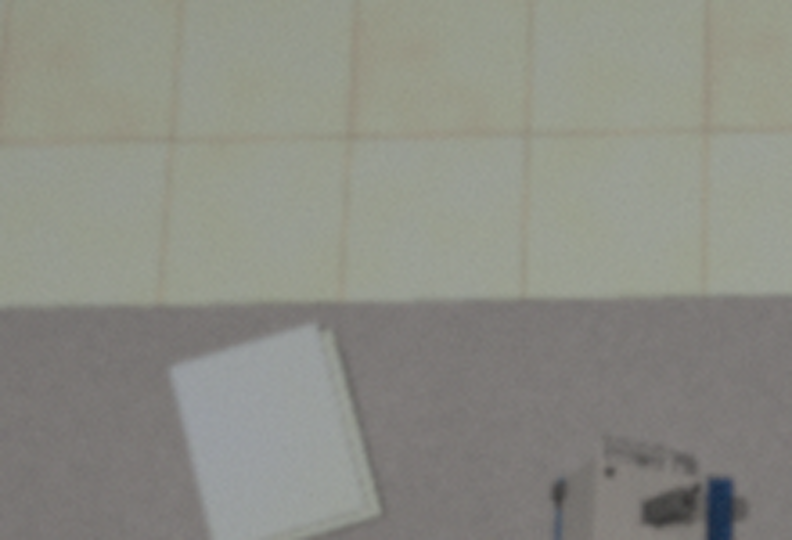

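The part wanted: yellow head in the block at scene (307,250). The look-alikes are the small yellow probe on the bench (335,350) and the pink one (400,307). The red knob is at (326,245). Of the mirrors, (277,204) is nearer the base (559 mm) than (225,174) (802 mm), so I take the first. The crop c1 confirms the large yellow head standing in the block beside the grey plug. Now I'll refine the poses with depth.

```bash
cat > h.py <<'E'
import cv2,numpy as np,pickle
from scipy.optimize import least_squares
def cloud(f,mask):
    K=np.array([[f["fx"],0,f["cx"]],[0,f["fy"],f["cy"]],[0,0,1]])
    v,u=np.nonzero(mask&(f["depth"]>0)); z=f["depth"][v,u].astype(float)
    n=cv2.undistortPoints(np.c_[u,v].astype(float).reshape(-1,1,2),K,np.array(f["distortion"]))[:,0]
    T=np.array(f["cam_to_world"]); P=np.c_[n*z[:,None],z]
    return P@T[:3,:3].T+T[:3,3],np.c_[u,v]
def proj(f,P):
    K=np.array([[f["fx"],0,f["cx"]],[0,f["fy"],f["cy"]],[0,0,1]])
    T=np.linalg.inv(f["cam_to_world"]);q=np.atleast_2d(P)@T[:3,:3].T+T[:3,3]
    return cv2.projectPoints(q,np.zeros(3),np.zeros(3),K,np.array(f["distortion"]))[0][:,0]
def hsv(f): return cv2.cvtColor(f["pixels"],cv2.COLOR_RGB2HSV)
E
python3 - <<'E'
from h import *
allP={}
for n in("scene","top"):
    f=pickle.load(open(n+"0.pkl","rb"));H=hsv(f);h,s,v=[H[...,i].astype(int) for i in range(3)]
    full,uv=cloud(f,np.ones(h.shape,bool))
    X=np.full(h.shape+(3,),np.nan);X[uv[:,1],uv[:,0]]=full
    near=lambda c,r:np.linalg.norm(X-np.array(c),axis=2)<r
    red=((h<6)|(h>174))&(s>150)&near((516,41,80),45)
    yel=(abs(h-26)<6)&(s>140)&near((610,88,128),50)
    gry=(s<60)&near((697,83,130),30)&(v<150)
    for nm,m in(("red",red),("yel",yel),("gry",gry)):
        P=X[m]; print(n,nm,len(P),np.round(np.median(P,0),1) if len(P) else '',np.round(P.min(0)),np.round(P.max(0)))
        allP[n,nm]=P
    # yellow/gray axis fit
    for nm in("yel","gry"):
        P=allP[n,nm]
        def r(p,P=P):
            a=np.array([p[2],p[3],1]);a/=np.linalg.norm(a);d=P-np.array([p[0],p[1],128])
            return np.linalg.norm(np.cross(d,a),axis=1)-13
        c=P.mean(0)
        o=least_squares(r,[c[0],c[1],0,-.7],loss="soft_l1",f_scale=2)
        a=np.array([o.x[2],o.x[3],1]);a/=np.linalg.norm(a);t=(P-np.array([o.x[0],o.x[1],128]))@a
        print(nm,"at z128",np.round(o.x[:2],1),"axis",np.round(a,3),"t",np.round(np.percentile(t,[2,98]),1),"rms",np.std(o.fun))
    # face plane
    fm=near((655,107,106),75)&(s<60)&(v>110)&(X[...,2]>65)
    P=X[fm]
    # points within plane of approx normal
    nn=np.array([0.03*0,-.574,.819]);d=(P-np.array([655,107,106]))@nn;Q=P[abs(d)<6]
    for _ in range(3):
        c=Q.mean(0);nv=np.linalg.svd(Q-c,full_matrices=False)[2][2];nv*=np.sign(nv[2]);Q=P[abs((P-c)@nv)<4]
    print("face",len(Q),np.round(c,1),np.round(nv,3))
E
```

```text
scene red 75 [523.6  47.5  90.8] [506.  34.  71.] [532.  51. 100.]
scene yel 213 [616.   92.8 136.8] [602.  72.  85.] [624. 113. 161.]
scene gry 225 [700.6  91.5 136.8] [686.  65. 110.] [709. 111. 159.]
yel at z128 [609.8  88.6] axis [-0.015 -0.605  0.796] t [-22.7  30.8] rms 2.4473379261427497
gry at z128 [694.8  86.6] axis [-0.006 -0.605  0.796] t [-21.8  29.8] rms 1.7190664964183497
face 422 [656.5 121.6 119.2] [-0.015 -0.553  0.833]
top red 30 [514.5  40.8  94.1] [505.  35.  87.] [525.  47.  98.]
top yel 71 [605.8  85.5 146.3] [597.  64. 120.] [616. 105. 160.]
top gry 100 [690.9  84.  142.9] [681.  59. 114.] [707. 107. 158.]
yel at z128 [610.8  86.6] axis [ 0.015 -0.642  0.767] t [-16.2  32.2] rms 2.837087994835114
gry at z128 [694.9  84.5] axis [ 0.005 -0.594  0.805] t [-22.1  30.5] rms 2.8840607243089087
face 830 [652.  113.5 111.1] [-0.015 -0.579  0.815]
```

```bash
cat > go.py <<'E'
import sys,numpy as np
from scipy.spatial.transform import Rotation as R
from station import env
def Rt(yaw_y,tilt=0):
    # tool z tilted from down towards +y(block x) by tilt deg; tool y = horizontal dir at angle yaw_y deg
    a=np.radians(yaw_y); y=np.array([np.cos(a),np.sin(a),0]); 
    n=np.array([-y[1],y[0],0])  # left of y: block x when y=(1,-.02)
    t=np.radians(tilt); z=np.array([0,0,-1])*np.cos(t)+n*np.sin(t)
    return R.from_matrix(np.c_[np.cross(y,z),y,z])
def rel(tcp,Rg):
    o=env.observe();R0=R.from_rotvec(o["orientation"])
    d=R0.inv().apply(np.array(tcp)-o["eef_pos"])/300; w=(R0.inv()*Rg).as_rotvec()/np.radians(120)
    print("t",round(o["clock"],2),"tcp",np.round(o["eef_pos"],1),"F",np.round(o["ft_force"],1),"w",round(o["gripper_width"],3),"j",np.round(o["joint_positions"],2))
    print("shift",np.round(d,3),"turn",np.round(w,3))
E
python3 - <<'E'
from go import *
rel((516,42,160),Rt(-1.2))
E
```

```text
t 1.0 tcp [ 205.2 -537.2  231.3] F [-0.5 -0.2 -0.4] w 0.998 j [-1.23  0.32  1.56  0.    1.26 -0.02]
shift [ 1.657 -1.434  0.238] turn [ 0.     0.    -0.566]
```

```bash
python3 -m inch '[[0.4,1.0,-0.86,0,0,0,-0.4],[0.4,1.0,-0.86,0,0,0,-0.4],[0.4,1.0,-0.86,0,0,0,-0.4],[0.4,1.0,-0.86,0,0,0,-0.4],[0.4,1.0,-0.86,0,0,0,-0.4],[0.4,1.0,-0.86,0,0,0,-0.4],[0.4,1.0,-0.86,0,0,0,-0.4],[0.4,1.0,-0.86,0,0,0,-0.4],[0.4,1.0,-0.86,0,0,0,-0.4],[0.4,1.0,-0.86,0,0,0,-0.4]]' 40; python3 - <<'E'
from go import *
rel((516,42,160),Rt(-1.2))
E
```

```text
clock: 2.25
eef_pos: [392.9, -190.1, 231.3]
orientation: [2.592, 1.775, -0.0]
ft_force: [-0.2, -1.1, -0.6]
gripper_width: 0.698
t 2.25 tcp [ 392.9 -190.1  231.3] F [-0.2 -1.1 -0.6] w 0.698 j [-0.48  0.1   1.85 -0.    1.19 -0.11]
shift [0.87  0.103 0.237] turn [-0.     0.    -0.167]
```

```bash
python3 -m inch '[[0.4,0.87,0.103,0.237,0,0,-0.167],[0.4,0.87,0.103,0.237,0,0,-0.167],[0.4,0.87,0.103,0.237,0,0,-0.167],[0.4,0.87,0.103,0.237,0,0,-0.167],[0.4,0.87,0.103,0.237,0,0,-0.167],[0.4,0.87,0.103,0.237,0,0,-0.167],[0.4,0.87,0.103,0.237,0,0,-0.167],[0.4,0.87,0.103,0.237,0,0,-0.167]]'; python3 - <<'E'
from go import *
rel((516,42,58),Rt(-1.2))
import cv2
from h import *
f=env.grab_frame("scene");cv2.imwrite("pics/s1.png",cv2.resize(f["pixels"][150:360,180:460,::-1],None,fx=2.8,fy=2.8,interpolation=2))
f=env.grab_frame("top");cv2.imwrite("pics/t1.png",cv2.resize(f["pixels"][130:300,130:350,::-1],None,fx=3.4,fy=3.4,interpolation=2))
E
```

```text
clock: 3.25
eef_pos: [515.9, 41.8, 160.8]
orientation: [2.244, 2.198, 0.0]
ft_force: [0.3, 0.4, -0.3]
gripper_width: 0.701
t 3.25 tcp [515.9  41.8 160.8] F [ 0.3  0.4 -0.3] w 0.701 j [ 0.06  0.29  1.8  -0.    1.05  0.08]
shift [0.001 0.    0.343] turn [0. 0. 0.]
```

View pics/s1.png

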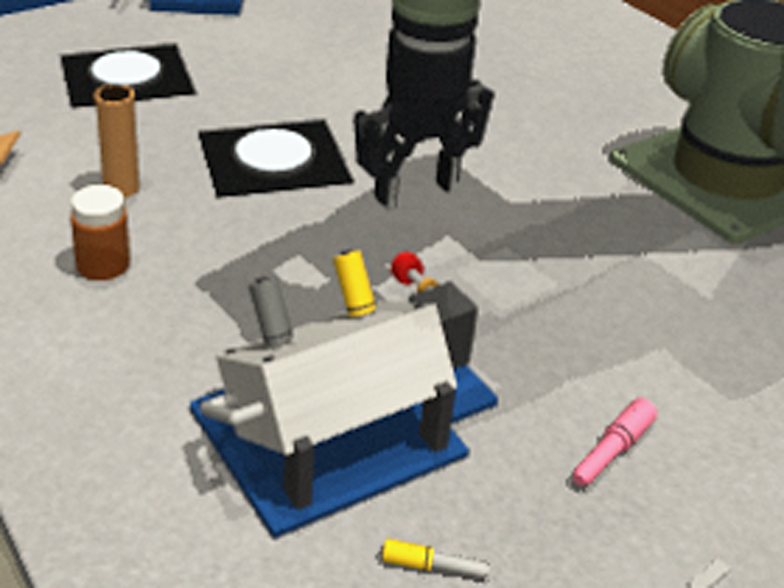

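View pics/t1.png

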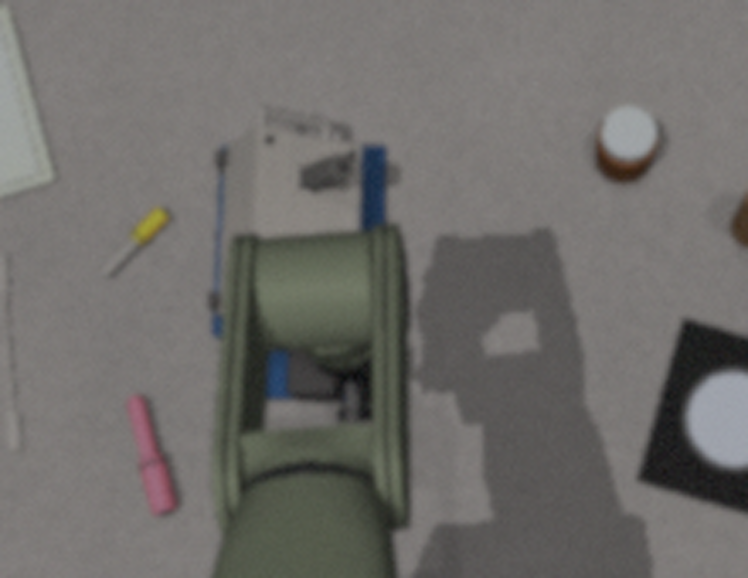

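Picture: the gripper stands above the knob (crop 405,268), with the fingers either side of it along x and clear of the yellow head. Going down, with a stop on the way to look.

```bash
python3 -m inch '[[0.4,0,0,0.1,0,0,0],[0.4,0,0,0.2,0,0,0],[0.4,0,0,0.2,0,0,0]]'; python3 - <<'E'
from go import *
rel((516,42,58),Rt(-1.2))
import cv2
from h import *
f=env.grab_frame("scene");cv2.imwrite("pics/s2.png",cv2.resize(f["pixels"][190:310,240:400,::-1],None,fx=4.6,fy=4.6,interpolation=2))
E
```

```text
clock: 3.72
eef_pos: [514.4, 42.6, 98.7]
orientation: [-2.241, -2.198, 0.006]
ft_force: [-0.1, -0.2, 0.4]
gripper_width: 0.699
t 3.73 tcp [514.4  42.6  98.7] F [-0.1 -0.2  0.4] w 0.699 j [ 0.06  0.36  1.88 -0.    0.91  0.08]
shift [-0.002  0.006  0.136] turn [-0.002  0.     0.001]
```

View pics/s2.png

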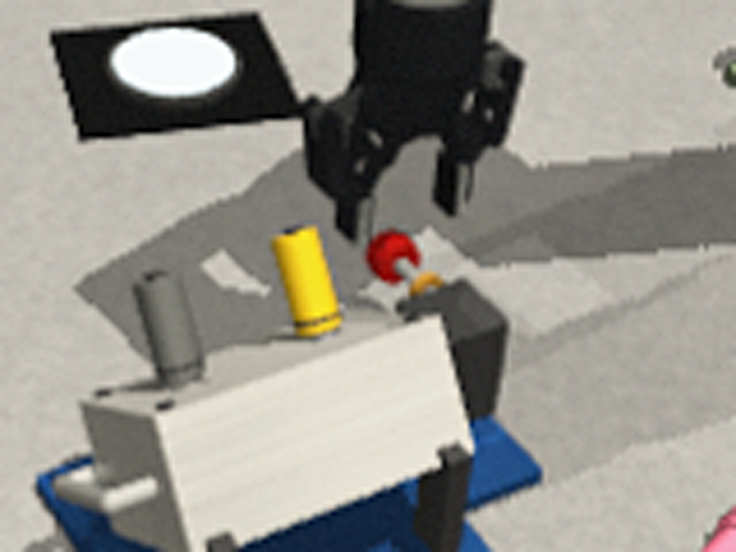

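The fingers (crop 350,225 and 455,205) straddle the knob (395,257). Continuing down, then closing.

```bash
python3 -m inch '[[0.4,0,0,0.07,0,0,0],[0.4,0,0,0.14,0,0,0],[0.4,0,0,0.14,0,0,0],[-1,0,0,0.14,0,0,0],[-1,0,0,0.14,0,0,0],[-1,0,0,0.14,0,0,0],[-1,0,0,0.14,0,0,0],[-1,0,0,0.14,0,0,0]]' 40; python3 - <<'E'
from go import *
rel((516,42,58),Rt(-1.2))
import cv2
from h import *
f=env.grab_frame("scene");cv2.imwrite("pics/s3.png",cv2.resize(f["pixels"][190:310,240:400,::-1],None,fx=4.6,fy=4.6,interpolation=2))
E
```

```text
clock: 4.78
eef_pos: [517.6, 43.2, 59.8]
orientation: [2.24, 2.199, 0.004]
ft_force: [-0.1, -0.6, 6.6]
gripper_width: 0.338
t 4.78 tcp [517.6  43.2  59.8] F [-0.1 -0.6  6.6] w 0.338 j [ 0.06  0.41  1.93 -0.    0.81  0.08]
shift [-0.004 -0.005  0.006] turn [ 0.002 -0.     0.001]
```

View pics/s3.png

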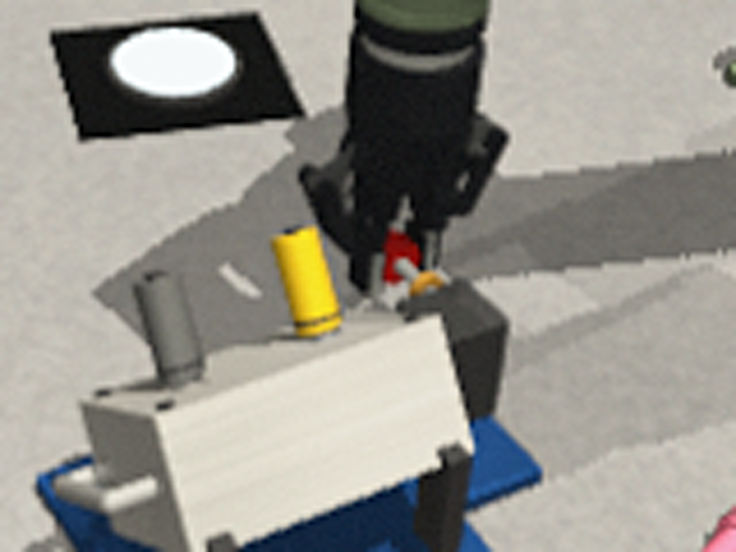

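Knob gripped (opening ≈ 29 mm). Pulling along tool -x (world -y).

```bash
python3 -m inch '[[-1,-0.03,0,0,0,0,0],[-1,-0.06,0,0,0,0,0],[-1,-0.09,0,0,0,0,0],[-1,-0.11,0,0,0,0,0],[-1,-0.11,0,0,0,0,0],[-1,-0.11,0,0,0,0,0]]' 50; python3 - <<'E'
from go import *
rel((516,42,58),Rt(-1.2))
import cv2
from h import *
f=env.grab_frame("scene");cv2.imwrite("pics/s4.png",cv2.resize(f["pixels"][190:310,240:400,::-1],None,fx=4.6,fy=4.6,interpolation=2))
E
```

```text
clock: 5.58
eef_pos: [516.9, 16.5, 59.8]
orientation: [-2.243, -2.192, -0.016]
ft_force: [-0.9, 26.7, 7.3]
gripper_width: 0.333
t 5.58 tcp [516.9  16.5  59.8] F [-0.9 26.7  7.3] w 0.333 j [0.   0.4  1.93 0.01 0.8  0.02]
shift [ 0.085 -0.005  0.007] turn [ 0.002 -0.005 -0.001]
```

View pics/s4.png

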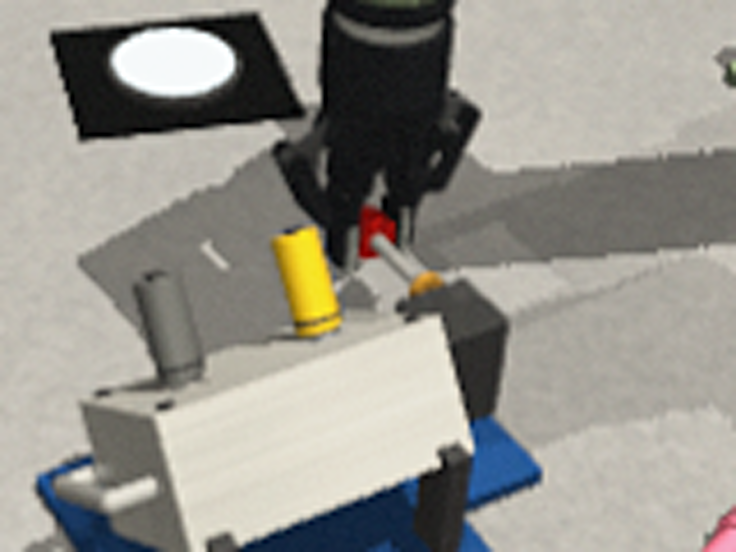

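The picture shows the stem fully drawn out (crop 375,232 → 425,280), and 27 N shows it at the stop. Pushing home: 30 mm plus the lag.

```bash
python3 -m inch '[[-1,0.03,0,0,0,0,0],[-1,0.06,0,0,0,0,0],[-1,0.09,0,0,0,0,0],[-1,0.12,0,0,0,0,0],[-1,0.14,0,0,0,0,0],[-1,0.14,0,0,0,0,0],[-1,0.14,0,0,0,0,0]]' 50; python3 - <<'E'
from go import *
rel((516,42,58),Rt(-1.2))
import cv2
from h import *
f=env.grab_frame("scene");cv2.imwrite("pics/s5.png",cv2.resize(f["pixels"][190:310,240:400,::-1],None,fx=4.6,fy=4.6,interpolation=2))
E
```

```text
clock: 6.5
eef_pos: [517.6, 46.8, 59.8]
orientation: [2.231, 2.199, -0.007]
ft_force: [-0.1, -22.6, 8.1]
gripper_width: 0.334
t 6.5 tcp [517.6  46.8  59.8] F [ -0.1 -22.6   8.1] w 0.334 j [ 0.07  0.41  1.92 -0.01  0.81  0.1 ]
shift [-0.016 -0.005  0.006] turn [0.002 0.004 0.003]
```

View pics/s5.png

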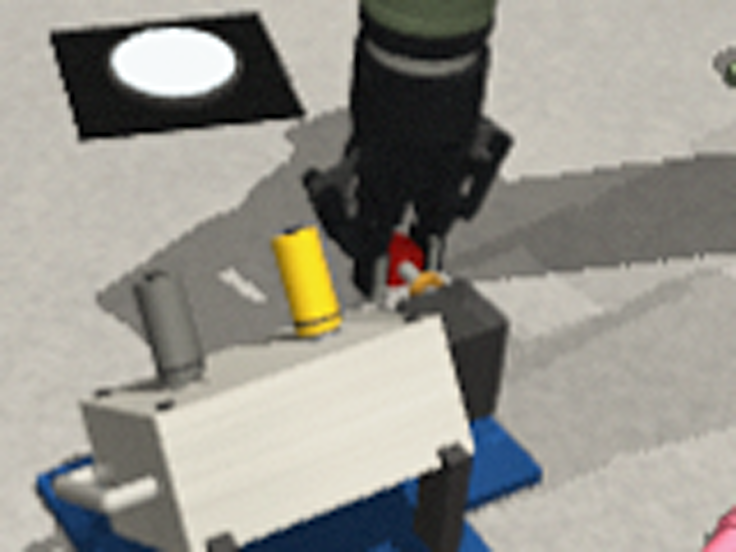

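The picture shows the knob back at the housing. The travel was 30.3 mm and it ended on a 22 N stop force, so the knob is home. Release and rise.

```bash
python3 -m inch '[[0.4,0,0,0,0,0,0],[0.4,-0.015,0,0,0,0,0],[0.4,-0.015,0,0,0,0,0],[0.4,-0.015,0,-0.15,0,0,0],[0.4,-0.015,0,-0.3,0,0,0],[0.4,-0.015,0,-0.45,0,0,0],[0.4,-0.015,0,-0.5,0,0,0],[0.4,-0.015,0,-0.5,0,0,0]]' 50; python3 - <<'E'
from go import *
import cv2
from h import *
f=env.grab_frame("scene");cv2.imwrite("pics/s6.png",cv2.resize(f["pixels"][190:310,240:400,::-1],None,fx=4.6,fy=4.6,interpolation=2))
for q in("knob","probe_grip","plug_grip"):print(q,[(np.round(r["centre"],1).tolist(),round(r["score"],2)) for r in env.pinpoint(f,q)])
rel((609,38.4,198.6),Rt(-1.2,35))
E
```

```text
clock: 7.55
eef_pos: [516.3, 48.0, 208.4]
orientation: [2.241, 2.201, 0.001]
ft_force: [-0.8, 0.2, -0.4]
gripper_width: 0.701
knob [([518.9, 43.1, 81.4], 0.44)]
probe_grip [([674.4, 283.8, 10.9], 0.75), ([414.3, 260.8, 13.4], 0.58), ([655.0, 105.3, 106.7], 0.24), ([746.4, -201.1, 40.6], 0.21)]
plug_grip [([697.2, 88.8, 127.9], 0.55)]
t 7.75 tcp [515.2  47.7 206.3] F [-0.4 -0.7 -0.7] w 0.701 j [ 0.07  0.25  1.73 -0.    1.16  0.09]
shift [-0.025  0.313  0.024] turn [-0.002  0.292  0.001]
```

View pics/s6.png

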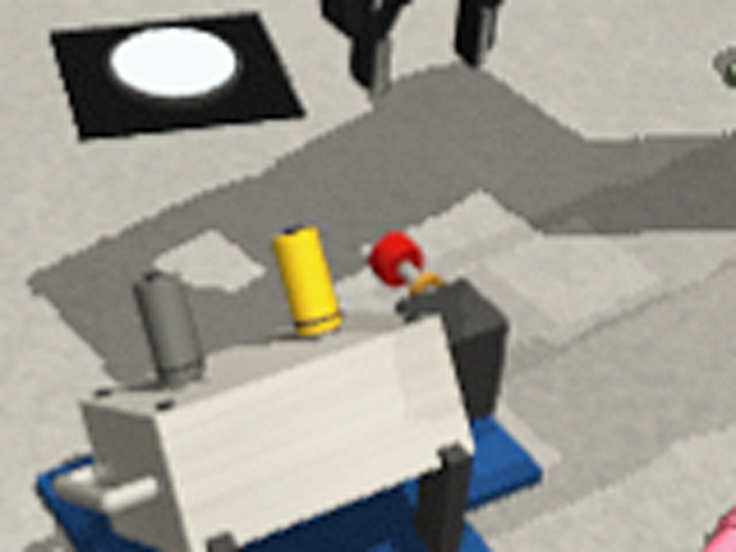

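```bash
python3 -m inch '[[0.2,-0.025,0.15,0.0,0,0.1,0],[0.2,-0.025,0.313,0.02,0,0.2,0],[0.2,-0.025,0.313,0.02,0,0.292,0],[0.2,-0.025,0.313,0.02,0,0.292,0],[0.2,-0.025,0.313,0.02,0,0.292,0],[0.2,-0.025,0.313,0.02,0,0.292,0],[0.2,-0.025,0.313,0.02,0,0.292,0]]' 50; python3 - <<'E'
from go import *
import cv2
from h import *
f=env.grab_frame("scene");cv2.imwrite("pics/s7.png",cv2.resize(f["pixels"][170:310,220:400,::-1],None,fx=4.2,fy=4.2,interpolation=2))
# marks of the tool axis
o=env.observe();Z=R.from_rotvec(o["orientation"]).apply([0,0,1]);print(Z, proj(f,[o["eef_pos"],o["eef_pos"]+83*Z,o["eef_pos"]+110*Z]))
rel((610.2,95.8,116.7),Rt(-1.2,35))
E
```

```text
clock: 8.62
eef_pos: [609.9, 39.4, 202.7]
orientation: [-1.89, -1.859, -0.597]
ft_force: [-0.4, 0.2, 1.4]
gripper_width: 0.602
[ 0.01066873  0.57349179 -0.81914184] [[297.86281191 217.93148754]
 [306.39001637 249.74057561]
 [309.15441754 260.04644776]]
t 8.68 tcp [609.9  39.3 202.7] F [ 0.2 -0.4 -0.7] w 0.599 j [-0.25  0.46  1.58  0.61  1.32 -0.45]
shift [-0.01  -0.003  0.343] turn [-0.001 -0.     0.002]
```

View pics/s7.png

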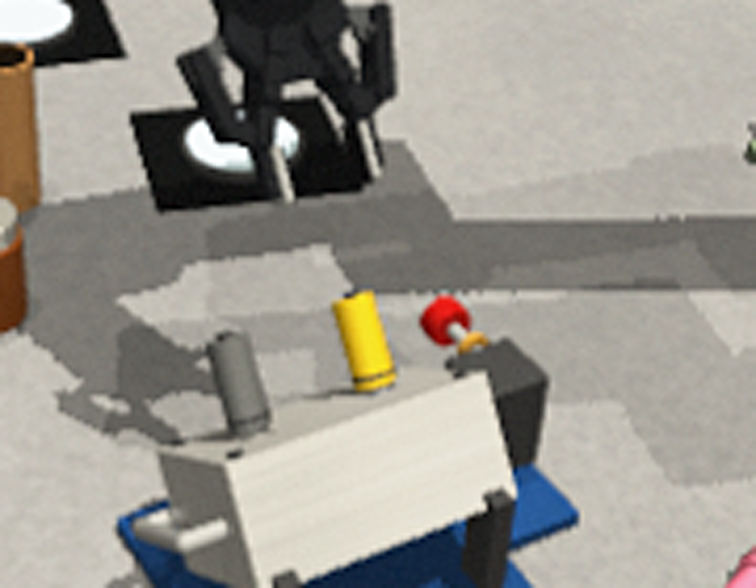

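The picture: the tool axis, carried forward, meets the yellow head at crop (363,335), and the head's middle shows at about (365,340). So it is aligned. Advance.

```bash
python3 -m inch '[[0.2,-0.01,-0.003,0.1,0,0,0],[0.2,-0.01,-0.003,0.2,0,0,0],[0.2,-0.01,-0.003,0.27,0,0,0],[0.2,-0.01,-0.003,0.34,0,0,0],[0.2,-0.01,-0.003,0.34,0,0,0]]' 50; python3 - <<'E'
from go import *
import cv2
from h import *
f=env.grab_frame("scene");cv2.imwrite("pics/s8.png",cv2.resize(f["pixels"][170:310,220:400,::-1],None,fx=4.2,fy=4.2,interpolation=2))
rel((610.2,95.8,116.7),Rt(-1.2,35))
E
```

```text
clock: 9.3
eef_pos: [609.1, 95.9, 116.3]
orientation: [-1.889, -1.857, -0.594]
ft_force: [-0.5, -0.0, -0.1]
gripper_width: 0.597
t 9.35 tcp [609.9  95.3 117.2] F [ 0.  -0.3  0.4] w 0.599 j [-0.16  0.53  1.7   0.68  1.12 -0.51]
shift [0.001 0.001 0.002] turn [-0.001 -0.     0.001]
```

View pics/s8.png

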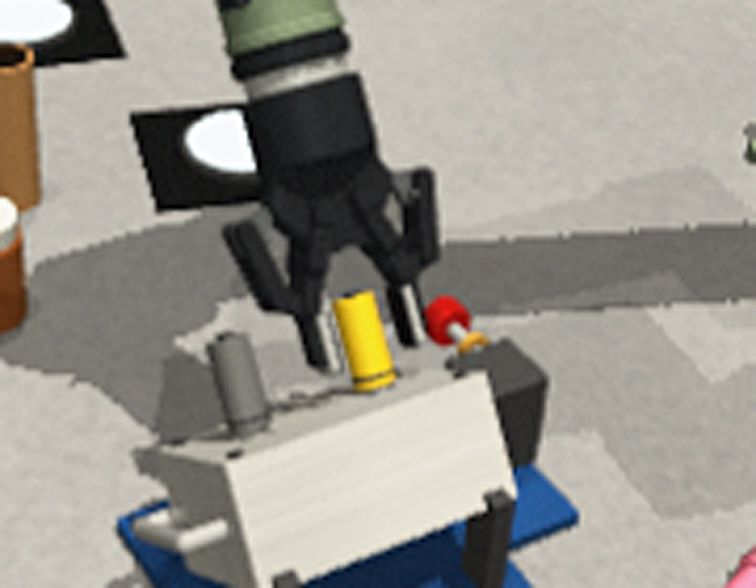

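The fingers straddle the yellow head (crop 322,345 and 410,320), clear of the plug and knob. Close.

```bash
python3 -m inch '[[-1,0,0,0,0,0,0],[-1,0,0,0,0,0,0],[-1,0,0,0,0,0,0],[-1,0,0,0,0,0,0],[-1,0,0,0,0,0,0]]' 60; python3 - <<'E'
from go import *
import cv2
from h import *
f=env.grab_frame("scene");cv2.imwrite("pics/s9.png",cv2.resize(f["pixels"][170:310,220:400,::-1],None,fx=4.2,fy=4.2,interpolation=2))
rel((610.2,95.8,116.7),Rt(-1.2,35))
E
```

```text
clock: 9.98
eef_pos: [610.9, 94.1, 118.1]
orientation: [-1.892, -1.857, -0.6]
ft_force: [-0.3, -3.3, 5.7]
gripper_width: 0.292
t 10.03 tcp [610.9  94.1 118.1] F [ 0.2 -2.2  5.4] w 0.283 j [-0.16  0.53  1.7   0.68  1.12 -0.51]
shift [ 0.002 -0.002  0.007] turn [ 0.    -0.     0.001]
```

View pics/s9.png

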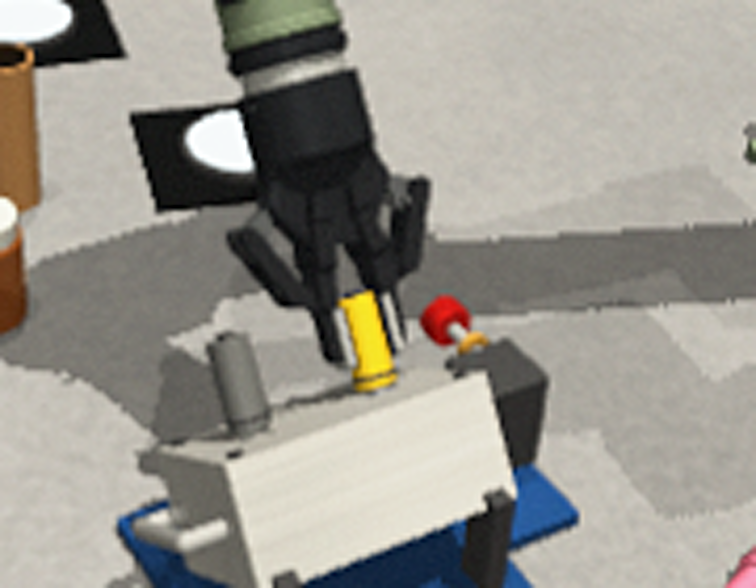

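Gripped (opening ≈ 24 mm). Draw out straight along tool -z by 90 mm.

```bash
python3 -m inch '[[-1,0,0,-0.02,0,0,0],[-1,0,0,-0.05,0,0,0],[-1,0,0,-0.08,0,0,0],[-1,0,0,-0.12,0,0,0],[-1,0,0,-0.16,0,0,0],[-1,0,0,-0.2,0,0,0],[-1,0,0,-0.24,0,0,0],[-1,0,0,-0.28,0,0,0],[-1,0,0,-0.32,0,0,0],[-1,0,0,-0.32,0,0,0],[-1,0,0,-0.32,0,0,0]]' 60; python3 - <<'E'
from go import *
import cv2
from h import *
f=env.grab_frame("scene");cv2.imwrite("pics/s10.png",cv2.resize(f["pixels"][150:310,220:400,::-1],None,fx=3.7,fy=3.7,interpolation=2))
for q in("probe_grip","probe_tip","plug_grip","knob","mirror_top","tube_mid","jar_mid"):print(q,[(np.round(r["centre"],1).tolist(),round(r["score"],2)) for r in env.pinpoint(f,q)])
rel((610.2,95.8,116.7),Rt(-1.2,35))
E
```

```text
clock: 11.4
eef_pos: [608.8, 39.6, 195.3]
orientation: [-1.891, -1.856, -0.596]
ft_force: [-0.5, 0.0, -1.4]
gripper_width: 0.292
probe_grip [([607.2, 31.8, 205.6], 0.82), ([416.4, 260.1, 13.4], 0.72), ([676.3, 282.1, 11.2], 0.48), ([612.2, 88.7, 135.2], 0.15)]
probe_tip [([499.8, 286.8, 14.0], 0.79), ([625.2, 324.2, 9.3], 0.68), ([611.3, 89.4, 136.9], 0.59)]
plug_grip [([698.2, 85.1, 128.9], 0.53)]
knob [([518.7, 47.4, 82.8], 0.49)]
mirror_top [([550.9, -588.1, 10.7], 0.74), ([471.3, -299.5, 13.5], 0.72)]
tube_mid [([668.3, -330.7, 65.4], 0.94)]
jar_mid [([744.7, -202.6, 39.2], 0.65)]
t 11.8 tcp [609.   39.6 195.4] F [-0.2  0.2 -2.5] w 0.285 j [-0.25  0.46  1.59  0.62  1.31 -0.46]
shift [0.003 0.    0.322] turn [-0.001 -0.     0.001]
```

View pics/s10.png

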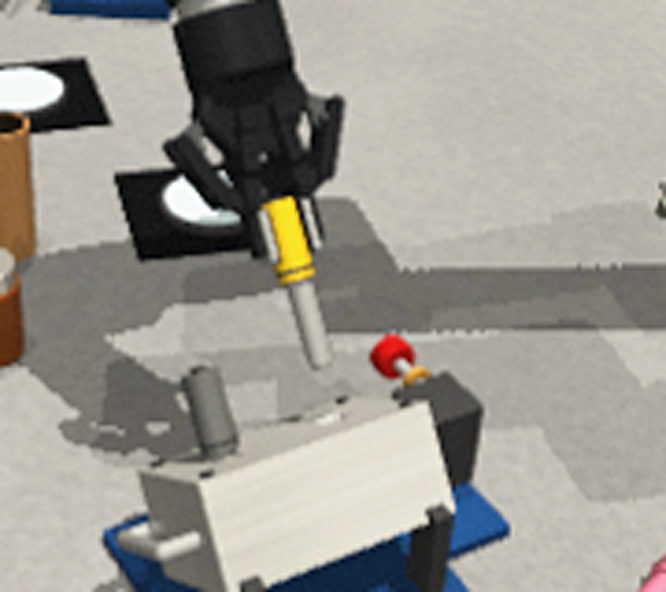

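The probe is out (crop 290,240 down to its tip 318,365), well above the face. Plug and knob look as before. First lift and turn upright, moving off towards -y.

```bash
python3 - <<'E'
from go import *
rel((600,0,235),Rt(-1.2,0))
E
```

```text
t 11.8 tcp [609.   39.6 195.4] F [-0.2  0.2 -2.5] w 0.285 j [-0.25  0.46  1.59  0.62  1.31 -0.46]
shift [-0.033 -0.028 -0.184] turn [-0.    -0.292  0.001]
```

```bash
python3 -m inch '[[-1,0,0,-0.06,0,0,0],[-1,-0.01,-0.01,-0.12,0,-0.05,0],[-1,-0.03,-0.03,-0.18,0,-0.1,0],[-1,-0.03,-0.03,-0.18,0,-0.15,0],[-1,-0.03,-0.03,-0.18,0,-0.2,0],[-1,-0.03,-0.03,-0.18,0,-0.25,0],[-1,-0.03,-0.03,-0.18,0,-0.292,0],[-1,-0.03,-0.03,-0.18,0,-0.292,0],[-1,-0.03,-0.03,-0.18,0,-0.292,0]]' 60; python3 - <<'E'
from go import *
rel((471.5,-300.5,190),Rt(-1.2,0))
E
```

```text
clock: 12.92
eef_pos: [599.4, 0.9, 235.0]
orientation: [-2.242, -2.199, -0.001]
ft_force: [0.2, 0.3, -1.7]
gripper_width: 0.29
t 12.93 tcp [599.4   0.9 235. ] F [ 0.2  0.3 -1.7] w 0.29 j [-0.02  0.36  1.5   0.    1.28  0.  ]
shift [-1.013 -0.407  0.149] turn [ 0.    -0.001  0.001]
```

```bash
python3 -m inch '[[-1,-0.05,-0.02,0,0,0,0],[-1,-0.15,-0.06,0,0,0,0],[-1,-0.27,-0.11,0,0,0,0],[-1,-0.39,-0.16,0,0,0,0],[-1,-0.51,-0.2,0.02,0,0,0],[-1,-0.63,-0.25,0.05,0,0,0],[-1,-0.75,-0.3,0.08,0,0,0],[-1,-0.86,-0.35,0.11,0,0,0],[-1,-0.94,-0.38,0.13,0,0,0],[-1,-1,-0.405,0.15,0,0,0],[-1,-1,-0.405,0.15,0,0,0],[-1,-1,-0.405,0.15,0,0,0],[-1,-1,-0.405,0.15,0,0,0]]' 60; python3 - <<'E'
from go import *
import cv2
from h import *
rel((471.5,-300.5,190),Rt(-1.2,0))
f=env.grab_frame("scene");cv2.imwrite("pics/s11.png",f["pixels"][:,:,::-1]);cv2.imwrite("pics/s11c.png",cv2.resize(f["pixels"][100:240,190:370,::-1],None,fx=4.2,fy=4.2,interpolation=2))
for q in("probe_grip","probe_tip","plug_grip","knob","mirror_top","tube_mid","jar_mid","scoop"):print(q,[(np.round(r["centre"],1).tolist(),round(r["score"],2)) for r in env.pinpoint(f,q)])
g=env.grab_frame("top");cv2.imwrite("pics/t11.png",g["pixels"][:,:,::-1])
print("mirror_top top",[(np.round(r["centre"],1).tolist(),round(r["score"],2)) for r in env.pinpoint(g,"mirror_top")])
# probe axis from depth: yellow pts near gripper and shaft
H=hsv(f);P,uv=cloud(f,(abs(H[...,0].astype(int)-26)<6)&(H[...,1]>140));o=env.observe()["eef_pos"]
Q=P[np.linalg.norm(P-o,axis=1)<90];print("yellow",len(Q),np.round(Q.min(0)),np.round(Q.max(0)),np.round(np.median(Q,0)))
E
```

```text
clock: 14.55
eef_pos: [472.8, -295.8, 189.9]
orientation: [2.24, 2.202, 0.001]
ft_force: [-0.4, 0.4, -2.0]
gripper_width: 0.289
t 14.55 tcp [ 472.8 -295.8  189.9] F [-0.4  0.4 -2. ] w 0.289 j [-0.58  0.32  1.67  0.    1.15 -0.56]
shift [-0.016 -0.004 -0.   ] turn [0.    0.    0.002]
probe_grip [([414.6, 261.5, 13.4], 0.69), ([677.4, 283.0, 8.8], 0.51), ([474.5, -293.4, 202.0], 0.49)]
probe_tip [([623.8, 321.6, 7.5], 0.68), ([474.9, -291.1, 116.4], 0.62), ([499.3, 285.3, 11.9], 0.61)]
plug_grip [([698.3, 86.8, 129.8], 0.83)]
knob [([519.1, 48.0, 81.1], 0.69)]
mirror_top [([551.5, -587.1, 9.9], 0.93), ([469.6, -304.1, 13.6], 0.72)]
tube_mid [([669.8, -329.8, 65.0], 0.97), ([516.3, 47.1, 78.5], 0.64)]
jar_mid [([745.4, -202.4, 41.7], 0.98)]
scoop [([550.4, 421.7, -0.3], 0.95)]
mirror_top top [([547.5, -583.3, 13.0], 0.8), ([474.0, -303.8, 13.8], 0.58)]
yellow 105 [ 463. -297.  177.] [ 487. -278.  237.] [ 477. -285.  210.]
```

View pics/s11.png

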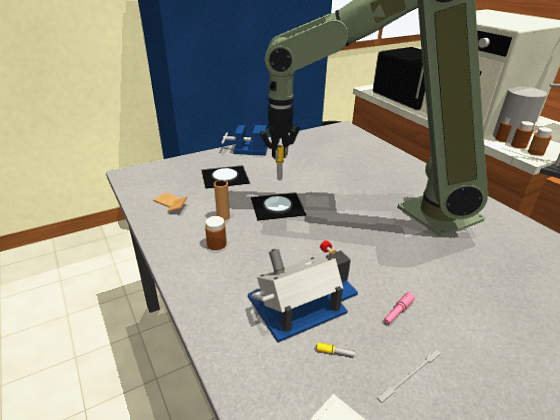

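View pics/s11c.png

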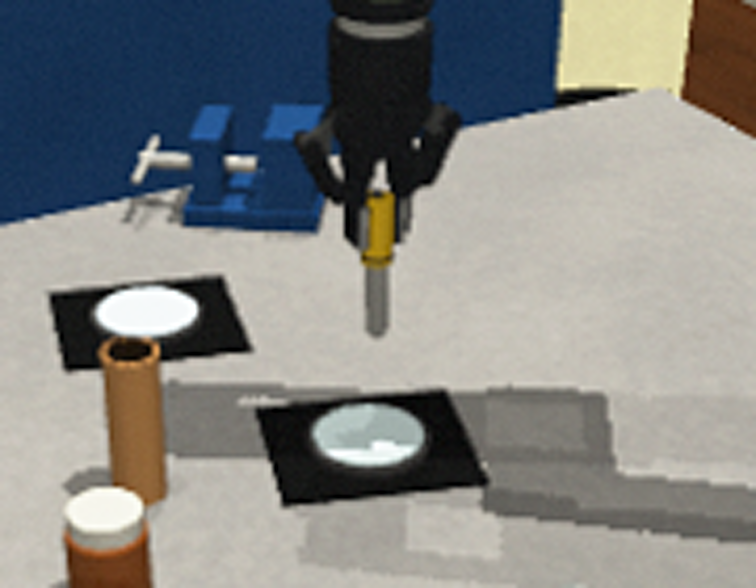

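The picture shows the probe upright, tip at crop (376,335), above the near mirror (370,437). The network puts the tip at (475,-291,116) and the mirror at about (471.5,-302), so I'll trim -9 mm in y and -3 mm in x, then settle.

```bash
python3 -m inch '[[-1,-0.015,-0.005,0,0,0,0],[-1,-0.03,-0.01,0,0,0,0],[-1,-0.03,-0.01,0,0,0,0],[-1,-0.03,-0.01,0,0,0,0],[-1,-0.03,-0.01,0,0,0,0],[-1,-0.03,-0.01,0,0,0,0]]' 60; python3 - <<'E'
from go import *
import cv2
from h import *
rel((471.5,-300.5,190),Rt(-1.2,0))
f=env.grab_frame("scene");cv2.imwrite("pics/s12.png",cv2.resize(f["pixels"][100:320,190:400,::-1],None,fx=2.7,fy=2.7,interpolation=2))
for q in("probe_grip","probe_tip","plug_grip","knob","mirror_top"):print(q,[(np.round(r["centre"],1).tolist(),round(r["score"],2)) for r in env.pinpoint(f,q)])
# upright check from image: shaft pixels vs projection of a vertical line at TCP
o=env.observe()["eef_pos"];print(proj(f,[o+[0,0,15],o-[0,0,75]]))
E
```

```text
clock: 15.85
eef_pos: [469.2, -305.2, 189.6]
orientation: [2.242, 2.201, -0.0]
ft_force: [1.0, -0.2, -1.5]
gripper_width: 0.289
t 15.85 tcp [ 469.2 -305.2  189.6] F [ 1.  -0.2 -1.5] w 0.289 j [-0.6   0.33  1.67 -0.    1.15 -0.58]
shift [ 0.016  0.007 -0.001] turn [0.    0.    0.001]
probe_grip [([675.4, 283.8, 10.1], 0.81), ([465.9, -304.1, 201.8], 0.75), ([670.6, -331.5, 64.6], 0.75), ([420.5, 261.2, 13.6], 0.69), ([553.0, 421.9, -0.8], 0.23)]
probe_tip [([498.3, 287.4, 12.7], 0.89), ([625.7, 323.8, 6.2], 0.8), ([473.1, -297.8, 114.4], 0.47)]
plug_grip [([696.8, 84.8, 131.6], 0.81)]
knob [([517.5, 46.8, 82.5], 0.6)]
mirror_top [([554.8, -586.5, 11.5], 0.97), ([472.6, -301.9, 11.2], 0.85)]
[[278.72934721 152.97973598]
 [278.28051669 177.39104152]]
```

View pics/s12.png

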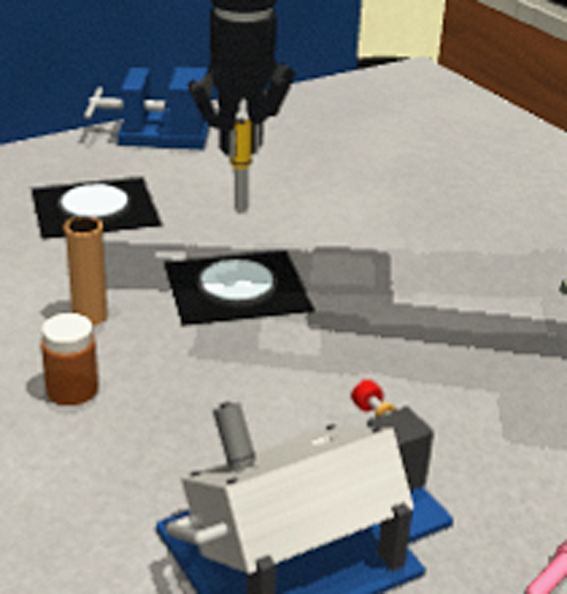

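The shaft is vertical in the picture (crop x 241 at head and tip). The tip is within about 5 mm of the mirror's middle at z ≈ 114, and the knob is home. Handing in.

```bash
python3 -c "
from station import env
print(env.close_job())"
```

```text
the job is handed in; nothing more can be done
None
```

I vented the block, drew the yellow-headed probe out of its well, and handed the job in with the probe held upright over the mirror nearest the base. The clock stood at about 16 s of the 51 s allowed. No verdict was reported.

- **Vent:** The knob started about 3 mm out. I pulled it to its stop, where the arm felt 27 N. I then pushed it home over 30.3 mm of travel, ending against a firm stop at 23 N. The last picture shows it still home.
- **Probe:** The last network estimate put the tip at (473, -298, 114) mm and the mirror's middle at (473, -302, 11) mm. That is about 4 mm off sideways and about 10 cm above the mirror. The shaft is vertical in the picture, and the grip was set to 60 N with the arm still.
- **Things to leave alone:** The plug stayed within measurement noise at the last check. The tube, jar and scoop did too when last measured, just before a final 9 mm trim of the arm, which was clear of them.

**Disagreements:**
- The two last estimates of the probe, its head and its tip, differ by about 7 mm sideways, which would be about 5 degrees of tilt. I put this down to network scatter, because the tool itself pointed straight down.
- The gripper read about 1 to 2 mm narrower than the parts' stated diameters.

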